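Register the straightedge on two lays and the side stop

TASK

Slide the straightedge away from you over the grey board until its ruled edge bears on the tips of both brass lay screws at once; only then, keeping it against both, slide it lengthways until its end also meets the round side stop, so that for a moment it is pressed firmly but lightly on all three at once. Then let go and leave it lying flat, touching all three. The screws are set by feel and must not be forced: keep below about 20 N on either lay and on the stop, and leave the loupe, the tape roll, the tape dispenser and the spray can alone.

Things in the scene. Friction and masses are not known exactly. Their poses are not given: they have to be found in the camera images.
- straightedge: Loose aluminium bar, about 0.55 kg, flat on the board: 300 mm long (its y), 45 mm wide (x), 12 mm thick, with a black upright round knob, 26 mm diameter, 36 mm tall, at the middle of its top. Origin: middle of the underside, right below the knob. Its ruled working edge is the straight side at x = +22.5 mm, facing the lays; its ends are at y = +150 and -150 mm. z is up.
- lay_a: Fixed lay on the far part of the board, left or right: steel block 30 (x) x 36 (y) x 26 mm tall with a brass thumbscrew through it, 10 mm thick, along x, 8 mm above the board top. Its round tip points to the robot (-x) and is what the straightedge must touch. It is set differently each time, NOT measured: 4 to 17 mm out of the block's near face. It does not give way. Origin: middle of the block's underside.
- lay_b: The other lay, the same block and screw, about 200 mm from the first (either may be the left one). Its screw is set out by a different amount, 4 to 17 mm, not measured, so the line through the two tips is askew to the line of the blocks by up to about 0.065 rad, either way.
- stop: Fixed short thick round steel side stop, 24 mm diameter, 20 mm tall, on the board beyond one end of the straightedge: sometimes the left end, sometimes the right. It meets the end face once the ruled edge is on both screw tips; its axis is then 162 mm (lengthways) from the middle of the straightedge. Origin: on its axis at its foot, on the board's top.
- board: Fixed flat grey board, 300 mm (x, away from the robot) by 460 mm (y), 10 mm thick, on the steel bench. Origin: middle of its underside, on the bench.
- loupe: Bystander: loose black printer's loupe, upright round, 32 mm diameter, 44 mm tall, on the board beyond the other end of the straightedge. Origin: middle of its underside.
- tape_roll: Bystander: brown roll of tape lying flat on the bench to the right, 100 mm diameter, 48 mm tall. Origin: middle of its underside.
- dispenser: Bystander: black desk tape dispenser on the bench to the left, 150 x 60 mm, 98 mm tall. Origin: middle of its underside.
- spray_can: Bystander: spray can standing on the bench to the right, 52 mm diameter, 160 mm tall. Origin: middle of its underside.

How it is judged:
On the way, in this order (a step that is already met when the one before it is completed fails the run):
1. the straightedge bears on both screw tips at once, with more than 1.5 N on each, for 0.2 s, before it has met the stop (contact force between straightedge and lay_a above 1.5 N and contact force between straightedge and lay_b above 1.5 N and not (contact force between straightedge and stop above 0.5 N)), for 0.2 s.
2. the straightedge bears on both screw tips and on the stop at once, with more than 1 N on each, for 0.2 s (contact force between straightedge and lay_a above 1 N and contact force between straightedge and lay_b above 1 N and contact force between straightedge and stop above 1 N), for 0.2 s.
At the end, for the whole second after the job is handed in: The straightedge lies flat on the board at rest, its ruled edge within 2 mm of both screw tips and one end within 2 mm of the side stop, released (x of lay_a_tip in the frame of straightedge between 0.0205 and 0.0245 m and x of lay_b_tip in the frame of straightedge between 0.0205 and 0.0245 m and (y of stop in the frame of straightedge between 0.16 and 0.164 m or y of stop in the frame of straightedge between -0.164 and -0.16 m) and z of straightedge in the frame of board below 0.012 m and angle between straightedge's own z axis and vertical below 0.02 rad and linear speed of straightedge below 0.01 m/s and angular speed of straightedge below 0.05 rad/s); the robot touches nothing.
It fails at once if more than 20 N on one of the lays (contact force between any of lay_a, lay_b and anything else above 20 N).
It fails at once if more than 20 N on the side stop (contact force between stop and anything else above 20 N).
It fails at once if the loupe, tape roll, dispenser or spray can was moved by more than 10 mm (distance of any of loupe, tape_roll, dispenser, spray_can from where it was at the start of the episode above 0.01 m).
It also fails if it takes over 61 s, if anything falls off the work surface, if the arm or the gripper's body presses on something with over 40 N, if the wrist force passes 120 N, or if a joint passes its speed limit or range.

ROBOT

A 7-joint arm with a two-finger parallel gripper is mounted at the origin on the work surface. World frame = base frame: x ahead of the robot, y to its left, z up, the work surface at z = 0. Lengths are in m, angles in rad, forces in N, time in s.
With the tool pointing down it reaches from about 0.4 to 0.75 m from the base axis. Payload 19.5 kg.
Tool frame: the origin (TCP) lies midway between the tips of the shut fingers; the grasp point (between the pads) lies 19 mm behind it (ctrl.tcp_to_grasp is the distance from the TCP to the grasp point, in m); x points along the fingers, y is the direction in which the jaws open and shut, and the axes are right-handed (so a half turn about x gives the same grasp; the last joint's range is limited). The gripper opens to 85 mm and grips with 20 to 120 N. Pads are 22 mm wide; open, the fingers measure 114 mm over their backs; the gripper's body (76 mm by 85 mm) begins 54 mm behind the grasp point. The pads swing forward as they close: fully open they stand 13 mm farther back than shut.
Start: joints at [1.304, 0.707, -0.028, 1.485, 0.022, 0.951, -0.075], TCP at [0.128, -0.561, 0.231] pointing down, gripper open.
Joint ranges: [-2.71, 2.71], [-0.32, 2.16], [-1.57, 1.52], [0, 2.45], [-1.46, 4.6], [0, 2.02], [-2.83, 2.83]. Speed limits (rad/s): [1.89, 1.89, 2.57, 2.57, 3.01, 3.01, 3.01].

INTERFACE

Orientations are given as a 3x3 rotation matrix whose columns are the frame's x, y, z axes.
In Python, from cell import ctrl gives the robot as it stands.
- The arm moves only by the tool play_rows, never from a script. Its argument "targets" is a list of rows, each a list of 6 numbers: the shift along the tool's x, y, z in m, then the turn, a rotation vector about the tool's x, y, z in degrees. A call has 1 to 5 rows; each row is the pose to reach, as a shift and turn from the pose commanded when the call began, along the tool's axes at that moment; what a row does not reach only later rows make up. A row lasts 1/10 s, in which the tool goes at most 50 mm and 8.59 degrees, less where a joint would pass 70% of its speed; a pose out of reach is approached as far as the arm can. A call with a gripper value outside its range is refused whole. "fingers" is the finger opening in m, from 0 to 0.0854, set as the call begins (left out, the last holds). The fingers move at their own pace and stop on an object; the grip force is fixed at half the most. Time passes only in rows, so rows that repeat a pose let the fingers close. It gives the time, the measured TCP pose, the force and the opening at its end, in the units of the state.
- ctrl.sense(): the state, without advancing time (a new reading comes with each control period).
- ctrl.snapshot(name): name is "scene" or "top" or "wrist"; returns a dict with "img" (480x640x3 uint8, blue, green, red), "fx", "fy", "cx", "cy" (pixels), "R" (3x3) and "t" (3): a world point X has camera coordinates R X + t; the wrist camera has in their place "hand_eye" (4x4, takes a point from camera to tool coordinates, whose origin is the TCP and whose axes are the tool frame's). Camera axes: x right, y down, z forward; pixel columns grow to the right and rows downward; lengths in m; the calibration is good to about 2 mm. The wrist camera is an equidistant fisheye: a pixel r from the principal point sees the ray r / f radians off the axis. A picture is of the moment at which its call begins: read the wrist's pose just before it. There is no depth.
- ctrl.sign_off(): hands the job in, once; it reports no verdict.
Trained networks look in a picture, given as the dict that the camera call returned (one of the last four; its "shot" number tells which), for a name from the list of things; names that differ only in an ending like _2 or _b are one class to them, and where a whole thing is asked for, a point or a joint stands for the part that bears it (a point fixed in the world has none). Each returns a list of dicts, best first, with "p" (0 to 1); they miss things now and then, are a little off and sometimes report something else, mostly with a low value. They report only what shows in the picture. A call takes as long as a camera call.
- ctrl.recognise(picture, label): "position" ([x, y, z] in m, in world coordinates, good to about 4 mm: the middle of the surface that is visible of it).
- ctrl.place_of(picture, label): "position" ([x, y, z] in m, in world coordinates, good to about 4 mm: a listed point, or the origin of a listed thing).
The state is a dict: "clock": time; "q": joint angles; "dq": joint speeds; "joint_efforts": joint torques, N m; "tcp_pos": TCP position; "eef_rot": TCP orientation; "contact_force": force on the tool from outside, world axes, zero at the start; "wrist_torque": the same for the moment, N m; "gripper_width": opening from 0.0 (shut) to 1.0 (fully open).
Only numpy, scipy, OpenCV 4.12 (cv2) and the standard library are available. Lean on these libraries where they do the work, as an engineer would, in place of code of your own. Each camera call takes 0.05 s, during which the arm holds its last target.

## Working session

There is one attempt and no reset: what is moved stays moved. The work goes in short steps, Python scripts to look and compute and a tool call to move; the robot and the scene stay as the last step left them, time stands still between calls to the robot, and variables do not carry over. Pictures are saved under pics/ and viewed, and the job is handed in when it is done.

Besides the shell and the picture viewer there is one more tool, called after ">>>" by a JSON object that holds its "api" and its "payload", one argument or row to a line. play_rows: Moves the arm, as the interface text tells. Its arguments: {"type":"object","properties":{"targets":{"type":"array"},"fingers":{"type":"number"}},"required":["targets"]}

```bash
ls; mkdir -p pics; python3 - <<'E'
from cell import ctrl
import cv2,numpy as np
s=ctrl.sense();print({k:np.round(v,3).tolist() for k,v in s.items()})
for n in("top","scene"):
    p=ctrl.snapshot(n);cv2.imwrite(f"pics/{n}0.png",p["img"])
    print(n,p["fx"],p["cx"],p["cy"],np.round(p["R"],3).tolist(),np.round(p["t"],3).tolist())
    for l in["straightedge","lay_a","lay_b","stop","board","loupe","lay_a_tip","tape_roll","spray_can","dispenser"]:
        try:
            for f in(ctrl.place_of,):
                print(l,[(round(d["p"],2),np.round(d["position"],4).tolist()) for d in f(p,l)][:3])
        except Exception as e: print(l,e)
print(ctrl.sense()["clock"])
E
```

```text
pics
{'clock': 0.0, 'q': [1.304, 0.707, -0.028, 1.485, 0.022, 0.951, -0.075], 'dq': [0.0, -0.0, -0.0, -0.0, 0.002, 0.0, 0.001], 'joint_efforts': [-0.001, -88.321, 1.234, -23.617, 0.017, 0.007, 0.0], 'tcp_pos': [0.128, -0.56, 0.231], 'eef_rot': [[-0.0, 0.223, -0.975], [0.001, -0.975, -0.223], [-1.0, -0.001, 0.0]], 'contact_force': [0.276, -0.697, 0.638], 'wrist_torque': [0.017, 0.0, -0.045], 'gripper_width': 1.001}
top 572.5282552196496 319.9664447993926 243.9149125106445 [[0.023, -1.0, -0.003], [-0.999, -0.023, -0.048], [0.048, 0.004, -0.999]] [-0.002, 0.58, 1.583]
straightedge [(0.63, [0.5249, -0.0842, 0.0053])]
lay_a [(0.59, [0.6414, 0.0092, 0.0099]), (0.44, [0.6247, -0.1944, 0.0088]), (0.26, [0.5684, -0.2816, 0.0092])]
lay_b [(0.59, [0.6414, 0.0092, 0.0099]), (0.44, [0.6247, -0.1944, 0.0088]), (0.26, [0.5684, -0.2816, 0.0092])]
stop [(0.6, [0.5944, 0.0949, 0.0153])]
board [(0.71, [0.5074, -0.0875, -0.0014])]
loupe [(0.53, [0.5691, -0.2818, 0.0138]), (0.33, [0.4422, -0.485, 0.0008])]
lay_a_tip it knows: board, dispenser, lay, loupe, spray_can, stop, straightedge, tape_roll
tape_roll [(0.6, [0.6563, -0.4753, -0.0049]), (0.39, [0.5966, 0.0956, 0.0119])]
spray_can [(0.57, [0.4438, -0.4862, 0.0002])]
dispenser [(0.63, [0.4616, 0.5306, 0.0051])]
scene 501.69054083563293 317.79736457488605 235.42344729145537 [[0.354, 0.935, 0.011], [0.755, -0.279, -0.594], [-0.552, 0.219, -0.805]] [-0.205, -0.403, 1.557]
straightedge [(0.59, [0.52, -0.0861, 0.0086])]
lay_a [(0.51, [0.6367, 0.0083, 0.0101])]
lay_b [(0.51, [0.6367, 0.0083, 0.0101])]
stop [(0.4, [0.5973, 0.1007, 0.01])]
board [(0.63, [0.504, -0.0879, 0.0025]), (0.3, [0.6257, -0.1906, 0.0096])]
loupe [(0.54, [0.5675, -0.2861, 0.0103])]
lay_a_tip it knows: board, dispenser, lay, loupe, spray_can, stop, straightedge, tape_roll
tape_roll [(0.78, [0.6563, -0.4766, 0.0017])]
spray_can [(0.77, [0.439, -0.4812, -0.0012])]
dispenser [(0.73, [0.468, 0.536, -0.0001])]
1.0
```

```bash
python3 - <<'E'
import cv2
a=cv2.imread("pics/top0.png");cv2.imwrite("pics/topc.png",cv2.resize(a[170:370,220:480],None,fx=3,fy=3,interpolation=cv2.INTER_CUBIC))
E
```

```text
(no output)
```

View pics/top0.png

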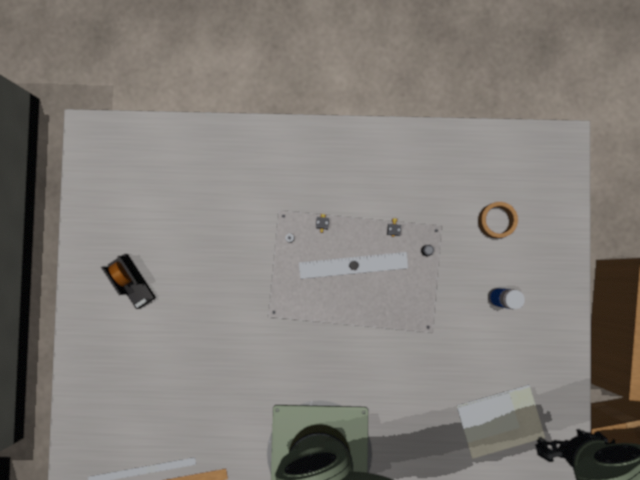

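View pics/scene0.png

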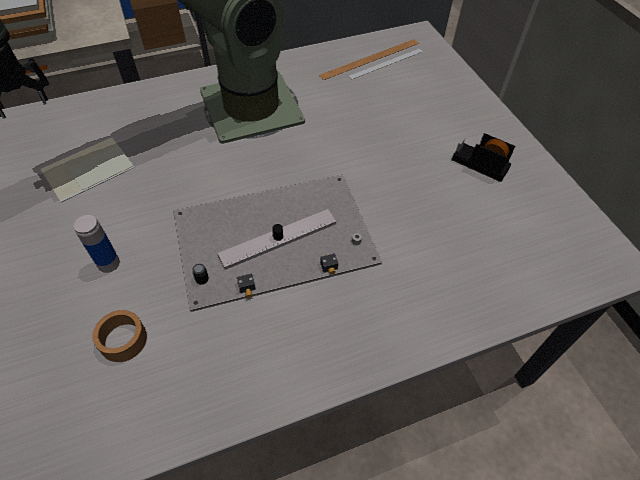

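```bash
python3 -c "
import cv2
a=cv2.imread('pics/top0.png');print(a.shape)"
```

```text
(480, 640, 3)
```

```bash
cat > h.py <<'E'
from cell import ctrl
import numpy as np, cv2
from scipy.spatial.transform import Rotation as Ro
def goal_rot(deg):
    a=np.radians(deg);c,s=np.cos(a),np.sin(a)
    return np.array([[0,c,s],[0,s,-c],[-1,0,0]])
def delta(pos,R=None):
    s=ctrl.sense();E=np.array(s["eef_rot"])
    d=E.T@(np.array(pos)-s["tcp_pos"])
    r=np.zeros(3) if R is None else np.degrees(Ro.from_matrix(E.T@R).as_rotvec())
    return np.round(d,4),np.round(r,2)
E
python3 -c "
from h import *
print(delta([0.46,-0.09,0.33],goal_rot(26)))"
```

```text
(array([-0.0987, -0.3847, -0.4284]), array([-1.0312e+02, -1.0000e-02,  1.0000e-02]))
```

View pics/topc.png

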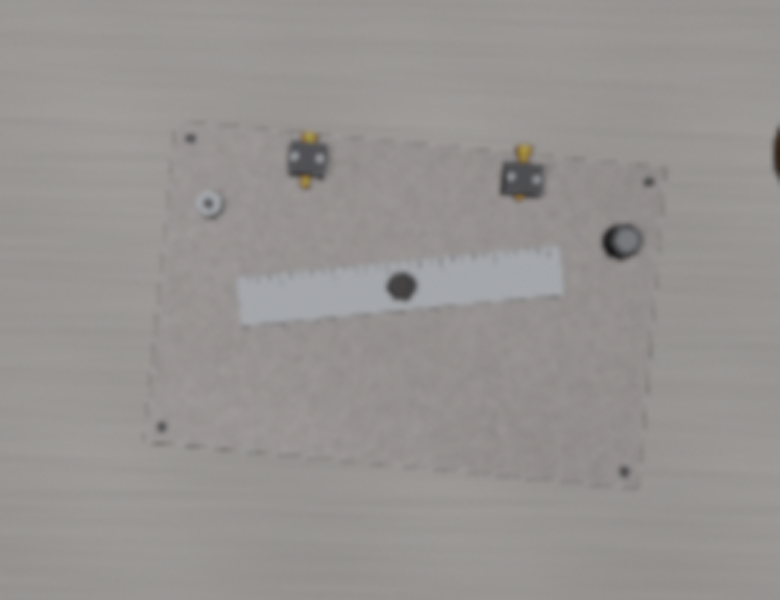

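>>> {"api": "play_rows", "payload": {
  "targets": [
    [-0.02, -0.03, -0.033, -8, 0, 0],
    [-0.04, -0.06, -0.067, -16, 0, 0],
    [-0.06, -0.09, -0.1, -24, 0, 0],
    [-0.08, -0.12, -0.133, -32, 0, 0],
    [-0.098, -0.15, -0.167, -40, 0, 0]
  ]
}}

```text
clock: 1.5
tcp_pos: [0.2582, -0.3755, 0.3303]
eef_rot: [[0.0, 0.801, -0.599], [-0.001, -0.599, -0.801], [-1.0, 0.001, 0.001]]
contact_force: [0.9, -0.8, 0.1]
gripper_width: 0.997
```

```bash
python3 -c "
from h import *
print(ctrl.sense()['tcp_pos'],delta([0.46,-0.09,0.33],goal_rot(26)))"
```

```text
[ 0.25819014 -0.37554485  0.33033716] (array([ 1.000e-04, -9.400e-03, -3.495e-01]), array([-6.28e+01,  5.00e-02, -1.00e-02]))
```

>>> {"api": "play_rows", "payload": {
  "targets": [
    [0, -0.001, -0.045, -8, 0, 0],
    [0, -0.003, -0.09, -16, 0, 0],
    [0, -0.005, -0.135, -24, 0, 0],
    [0, -0.007, -0.18, -32, 0, 0],
    [0, -0.007, -0.225, -40, 0, 0]
  ]
}}

```text
clock: 2.0
tcp_pos: [0.3884, -0.1918, 0.3296]
eef_rot: [[0.0, 0.998, 0.056], [-0.0, 0.056, -0.998], [-1.0, 0.0, 0.0]]
contact_force: [1.1, -1.5, 0.5]
gripper_width: 0.998
```

```bash
python3 -c "
from h import *
print(ctrl.sense()['tcp_pos'],delta([0.46,-0.09,0.33],goal_rot(26)))"
```

```text
[ 0.3883972  -0.19184171  0.32960447] (array([-0.0004,  0.0772, -0.0977]), array([-2.281e+01,  3.000e-02, -2.000e-02]))
```

>>> {"api": "play_rows", "payload": {
  "targets": [
    [0, 0.025, -0.033, -8, 0, 0],
    [0, 0.05, -0.066, -16, 0, 0],
    [0, 0.077, -0.098, -22.8, 0, 0],
    [0, 0.077, -0.098, -22.8, 0, 0]
  ],
  "fingers": 0.04
}}

```text
clock: 2.4
tcp_pos: [0.4617, -0.0874, 0.3292]
eef_rot: [[0.001, 0.897, 0.442], [0.002, 0.442, -0.897], [-1.0, 0.002, -0.002]]
contact_force: [-0.9, -1.1, 0.5]
gripper_width: 0.466
```

```bash
python3 - <<'E'
from h import *
s=ctrl.sense();print(s['tcp_pos'],s['gripper_width'],s['contact_force'],s['q'])
p=ctrl.snapshot("wrist");cv2.imwrite("pics/w1.png",p["img"]);print(p["fx"],p["cx"],p["cy"],np.round(p["hand_eye"],4).tolist())
import pickle;pickle.dump((s,p),open("w1.pkl","wb"))
for l in["straightedge","lay_a","stop","loupe"]:
    print(l,[(round(d["p"],2),np.round(d["position"],4).tolist()) for d in ctrl.place_of(p,l)][:3])
E
```

```text
[ 0.46174926 -0.08741863  0.32924366] 0.46590920073201614 [-0.8776696  -1.06164535  0.45902344] [ 0.47042492  0.47343646 -0.58241903  1.65960889  0.28360733  1.09329696
  0.26568645]
371.64829954431775 320.4160160201855 239.26411724100132 [[-0.0005, -0.3047, 0.9525, -0.1427], [1.0, 0.0001, 0.0006, -0.0015], [-0.0002, 0.9525, 0.3047, -0.0774], [0.0, 0.0, 0.0, 1.0]]
straightedge [(0.75, [0.5228, -0.0819, 0.0091])]
lay_a [(0.76, [0.6405, 0.0027, 0.0085]), (0.75, [0.6234, -0.1924, 0.0071])]
stop []
loupe [(0.7, [0.5677, -0.2813, 0.009])]
```

View pics/w1.png

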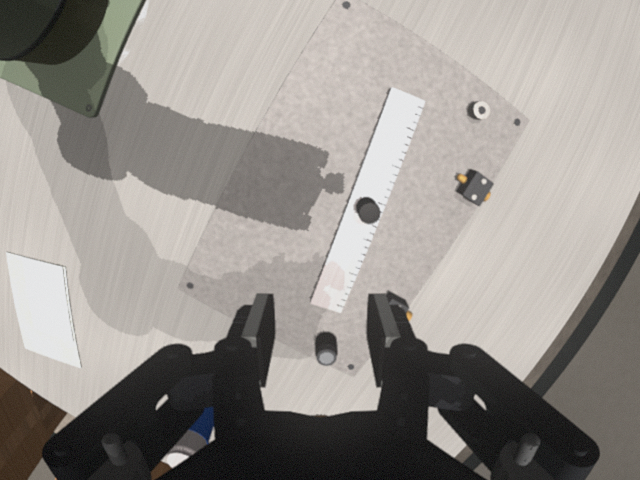

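```bash
cat >> h.py <<'E'
def unproj(s,p,uv,z):
    E=np.array(s["eef_rot"]);T=np.array(p["hand_eye"])
    d=np.array([(uv[0]-p["cx"])/p["fx"],(uv[1]-p["cy"])/p["fy"]]);r=np.hypot(*d)
    ray=np.array([*(d/r*np.sin(r)),np.cos(r)])
    o=s["tcp_pos"]+E@T[:3,3];w=E@(T[:3,:3]@ray)
    return o+w*(z-o[2])/w[2]
E
python3 - <<'E'
from h import *
import pickle
s,p=pickle.load(open("w1.pkl","rb"))
for n,uv,z in [("cornerLnear",(391,87),.022),("cornerLfar",(425,102),.022),("cornerRnear",(311,303),.022),("cornerRfar",(341,313),.022),("knobtop",(371,213),.058),("tipL",(459,178),.018),("stop",(480,110),.03)]:
    print(n,np.round(unproj(s,p,uv,z),4))
i=p["img"];cv2.imwrite("pics/w1c.png",np.vstack([cv2.resize(i[80:230,340:510],None,fx=4,fy=4,interpolation=2)]))
E
```

```text
cornerLnear [0.4815 0.0622 0.022 ]
cornerLfar [0.527  0.0667 0.022 ]
cornerRnear [ 0.5191 -0.2339  0.022 ]
cornerRfar [ 0.563  -0.2298  0.022 ]
knobtop [ 0.5235 -0.0823  0.058 ]
tipL [0.6144 0.0052 0.018 ]
stop [0.5924 0.094  0.03  ]
```

View pics/w1c.png

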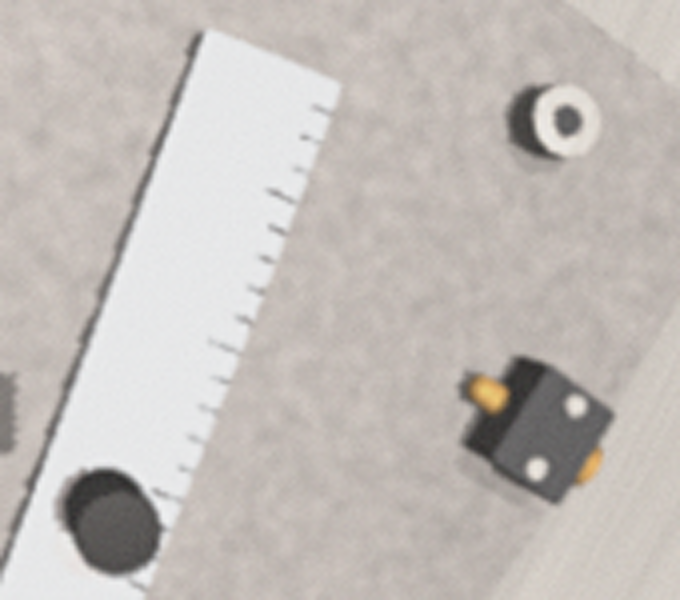

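```bash
python3 -c "
from h import *
print(delta([0.523,-0.083,0.09],goal_rot(18)))"
```

```text
(array([0.2394, 0.0616, 0.0188]), array([7.56, 0.02, 0.02]))
```

>>> {"api": "play_rows", "payload": {
  "targets": [
    [0.05, 0.015, 0.004, 2, 0, 0],
    [0.1, 0.03, 0.008, 4, 0, 0],
    [0.15, 0.045, 0.012, 6, 0, 0],
    [0.2, 0.06, 0.018, 7.6, 0, 0],
    [0.239, 0.0616, 0.0188, 7.6, 0, 0]
  ]
}}

```text
clock: 3.15
tcp_pos: [0.5241, -0.0825, 0.0886]
eef_rot: [[0.001, 0.951, 0.308], [-0.0, 0.308, -0.951], [-1.0, 0.001, 0.0]]
contact_force: [1.1, -0.8, 0.3]
gripper_width: 0.466
```

```bash
python3 - <<'E'
from h import *
s=ctrl.sense();print(s['tcp_pos'],s['gripper_width'],s['contact_force'],delta([0.523,-0.083,0.09],goal_rot(18)))
p=ctrl.snapshot("wrist");cv2.imwrite("pics/w2.png",p["img"])
import pickle;pickle.dump((s,p),open("w2.pkl","wb"))
for l in["straightedge","lay_a","stop","loupe"]:
    print(l,[(round(d["p"],2),np.round(d["position"],4).tolist()) for d in ctrl.place_of(p,l)][:3])
E
```

```text
[ 0.52412073 -0.0825176   0.0885567 ] 0.466081762985082 [ 1.08684834 -0.77881632  0.26370591] (array([-0.0014, -0.0012,  0.0001]), array([-0.06,  0.02, -0.06]))
straightedge [(0.78, [0.5249, -0.0815, 0.0103])]
lay_a [(0.83, [0.639, 0.0035, 0.0094])]
stop [(0.93, [0.5955, 0.0941, 0.01])]
loupe []
```

View pics/w2.png

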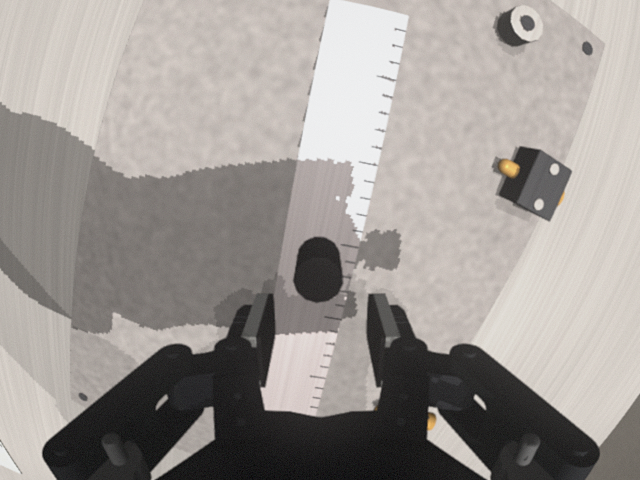

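```bash
python3 - <<'E'
from h import *
import pickle
s,p=pickle.load(open("w2.pkl","rb"))
for n,uv,z in [("knobtop",(319,282),.058),("knobbase",(319,253),.022),("tipL",(500,166),.018),("stop",(525,25),.03)]:
    print(n,np.round(unproj(s,p,uv,z),4))
print(delta([0.5237,-0.0828,0.026],goal_rot(18)))
E
```

```text
knobtop [ 0.5226 -0.0842  0.058 ]
knobbase [ 0.5217 -0.0816  0.022 ]
tipL [0.6116 0.0055 0.018 ]
stop [0.593  0.0929 0.03  ]
(array([ 0.0666, -0.0004,  0.0003]), array([ 0.03,  0.05, -0.1 ]))
```

>>> {"api": "play_rows", "payload": {
  "targets": [
    [0.025, 0, 0, 0, 0, 0],
    [0.045, 0, 0, 0, 0, 0],
    [0.058, 0, 0, 0, 0, 0],
    [0.058, 0, 0, 0, 0, 0]
  ]
}}

```text
clock: 3.8
tcp_pos: [0.5236, -0.0822, 0.033]
eef_rot: [[0.001, 0.951, 0.31], [-0.0, 0.31, -0.951], [-1.0, 0.0, 0.0]]
contact_force: [-0.9, 0.7, 1.0]
gripper_width: 0.472
```

```bash
python3 - <<'E'
from h import *
s=ctrl.sense();print(s['tcp_pos'],s['gripper_width'],s['contact_force'],delta([0.523,-0.083,0.026],goal_rot(18)))
E
```

```text
[ 0.5235587  -0.0821868   0.03297168] 0.47193474761812076 [-0.93161831  0.66217077  0.97189125] (array([ 0.007 , -0.0008,  0.0006]), array([ 0.05,  0.02, -0.03]))
```

>>> {"api": "play_rows", "payload": {
  "targets": [
    [0.005, 0, 0, 0, 0, 0],
    [0.005, 0, 0, 0, 0, 0],
    [0.005, 0, 0, 0, 0, 0],
    [0.005, 0, 0, 0, 0, 0]
  ],
  "fingers": 0.03
}}

```text
clock: 4.2
tcp_pos: [0.5236, -0.082, 0.0278]
eef_rot: [[0.001, 0.951, 0.31], [0.0, 0.31, -0.951], [-1.0, 0.001, 0.0]]
contact_force: [0.7, 0.5, -0.2]
gripper_width: 0.352
```

>>> {"api": "play_rows", "payload": {
  "targets": [
    [0, 0.004, 0.0015, 0, 0, 0],
    [0, 0.01, 0.0035, 0, 0, 0],
    [0, 0.016, 0.006, 0, 0, 0],
    [0, 0.022, 0.008, 0, 0, 0],
    [0, 0.026, 0.0095, 0, 0, 0]
  ]
}}

```text
clock: 4.7
tcp_pos: [0.5515, -0.0829, 0.0273]
eef_rot: [[-0.0, 0.951, 0.31], [0.0, 0.31, -0.951], [-1.0, -0.0, -0.0]]
contact_force: [-4.8, 0.8, 4.0]
gripper_width: 0.351
```

```bash
python3 - <<'E'
from h import *
s=ctrl.sense();print(s['tcp_pos'],s['gripper_width'],s['contact_force'])
p=ctrl.snapshot("wrist");cv2.imwrite("pics/w3.png",p["img"])
E
```

```text
[ 0.55147927 -0.08292513  0.02727985] 0.351390168060964 [-4.75517078  0.83066452  3.97736685]
```

View pics/w3.png

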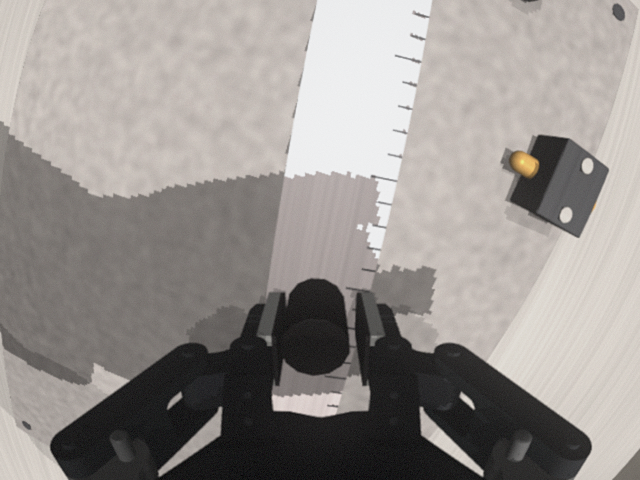

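>>> {"api": "play_rows", "payload": {
  "targets": [
    [-0.002, 0, 0, 0, 0, 0],
    [-0.002, 0, 0, 0, 0, 0]
  ]
}}

```text
clock: 4.95
tcp_pos: [0.5514, -0.0828, 0.0296]
eef_rot: [[0.001, 0.951, 0.31], [0.0, 0.31, -0.951], [-1.0, 0.001, 0.0]]
contact_force: [-0.7, -0.3, -0.3]
gripper_width: 0.348
```

```bash
python3 - <<'E'
from h import *
s=ctrl.sense();print(s['tcp_pos'],s['gripper_width'],s['contact_force'],s['wrist_torque'])
p=ctrl.snapshot("wrist")
s=ctrl.sense();print(s['tcp_pos'],s['gripper_width'],s['contact_force'],s['wrist_torque'])
E
```

```text
[ 0.55140411 -0.08279251  0.02959558] 0.3483871765574914 [-0.67209671 -0.25756512 -0.27935511] [ 0.00900192 -0.02733457  0.02702   ]
[ 0.55126235 -0.08282618  0.02951807] 0.35220064770748855 [0.3090836  0.24683496 0.8763415 ] [ 0.01521945 -0.00953509 -0.04626197]
```

>>> {"api": "play_rows", "payload": {
  "targets": [
    [0, 0.0025, 0.001, 0, 0, 0],
    [0, 0.005, 0.0018, 0, 0, 0],
    [0, 0.0075, 0.0027, 0, 0, 0],
    [0, 0.01, 0.0036, 0, 0, 0],
    [0, 0.012, 0.0044, 0, 0, 0]
  ]
}}

```text
clock: 5.5
tcp_pos: [0.5639, -0.0833, 0.0293]
eef_rot: [[-0.0, 0.951, 0.31], [0.0, 0.31, -0.951], [-1.0, -0.0, -0.0]]
contact_force: [-4.8, 0.7, 2.5]
gripper_width: 0.349
```

>>> {"api": "play_rows", "payload": {
  "targets": [
    [0, 0.001, 0.0004, 0, 0, 0],
    [0, 0.002, 0.0008, 0, 0, 0],
    [0, 0.003, 0.0012, 0, 0, 0],
    [0, 0.004, 0.0015, 0, 0, 0],
    [0, 0.005, 0.0019, 0, 0, 0]
  ]
}}

```text
clock: 6.0
tcp_pos: [0.569, -0.0835, 0.0293]
eef_rot: [[-0.001, 0.951, 0.31], [0.0, 0.31, -0.951], [-1.0, -0.0, -0.0]]
contact_force: [-5.8, 1.3, 1.7]
gripper_width: 0.353
```

>>> {"api": "play_rows", "payload": {
  "targets": [
    [0, 0.001, 0.0004, 0, 0, 0],
    [0, 0.002, 0.0008, 0, 0, 0],
    [0, 0.003, 0.0012, 0, 0, 0],
    [0, 0.004, 0.0015, 0, 0, 0],
    [0, 0.005, 0.0019, 0, 0, 0]
  ]
}}

```text
clock: 6.5
tcp_pos: [0.5744, -0.0836, 0.0292]
eef_rot: [[-0.0, 0.951, 0.31], [0.0, 0.31, -0.951], [-1.0, -0.0, -0.0]]
contact_force: [-4.5, 1.9, 0.2]
gripper_width: 0.351
```

```bash
python3 - <<'E'
from h import *
s=ctrl.sense();print(s['tcp_pos'],s['gripper_width'],s['contact_force'],s['wrist_torque'])
p=ctrl.snapshot("wrist");cv2.imwrite("pics/w4.png",p["img"])
p=ctrl.snapshot("top");i=p["img"];cv2.imwrite("pics/t4.png",cv2.resize(i[190:340,260:450],None,fx=4,fy=4,interpolation=2))
s=ctrl.sense();print(s['tcp_pos'],s['gripper_width'],s['contact_force'],s['wrist_torque'])
E
```

```text
[ 0.57442884 -0.08361717  0.02921112] 0.351301335562864 [-4.50409642  1.88209099  0.16983365] [ 0.28559028  1.03117622 -0.05969734]
[ 0.57460406 -0.08367245  0.02921076] 0.3506924278102166 [-2.63215113  1.3314099  -0.18954267] [ 0.15688886  0.56035673 -0.01648534]
```

View pics/w4.png

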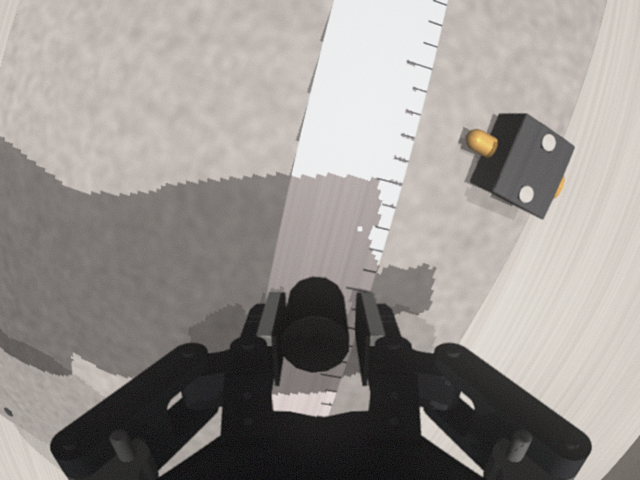

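View pics/t4.png

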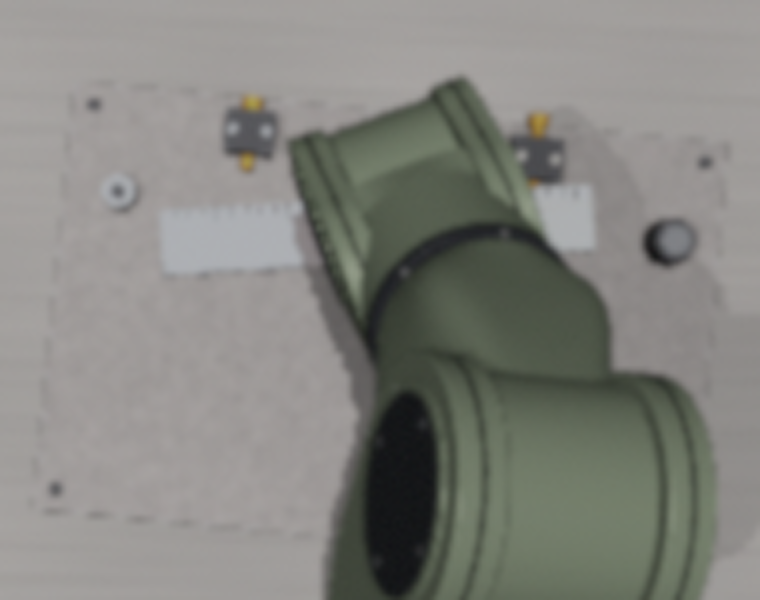

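>>> {"api": "play_rows", "payload": {
  "targets": [
    [0, 0.001, 0.0004, 0, 0, 0],
    [0, 0.002, 0.0008, 0, 0, 0],
    [0, 0.003, 0.0012, 0, 0, 0],
    [0, 0.004, 0.0015, 0, 0, 0],
    [0, 0.005, 0.0019, 0, 0, 0]
  ]
}}

```text
clock: 7.1
tcp_pos: [0.5799, -0.0841, 0.0293]
eef_rot: [[-0.0, 0.951, 0.31], [0.0, 0.31, -0.951], [-1.0, -0.0, -0.0]]
contact_force: [-4.4, 1.0, -0.1]
gripper_width: 0.351
```

>>> {"api": "play_rows", "payload": {
  "targets": [
    [0, 0.001, 0.0004, 0, 0, 0],
    [0, 0.002, 0.0008, 0, 0, 0],
    [0, 0.003, 0.0012, 0, 0, 0],
    [0, 0.0035, 0.0013, 0, 0, 0],
    [0, 0.004, 0.0015, 0, 0, 0]
  ]
}}

```text
clock: 7.6
tcp_pos: [0.5841, -0.0843, 0.0293]
eef_rot: [[-0.0, 0.951, 0.31], [0.0, 0.31, -0.951], [-1.0, -0.0, -0.0]]
contact_force: [-4.8, 0.8, 0.3]
gripper_width: 0.351
```

```bash
python3 - <<'E'
from h import *
s=ctrl.sense();print(s['tcp_pos'],s['gripper_width'],s['contact_force'],s['wrist_torque'])
p=ctrl.snapshot("wrist");cv2.imwrite("pics/w5.png",p["img"])
p=ctrl.snapshot("top");i=p["img"];cv2.imwrite("pics/t5.png",cv2.resize(i[190:340,260:450],None,fx=4,fy=4,interpolation=2))
E
```

```text
[ 0.58413566 -0.08427782  0.02931556] 0.3514830983558236 [-4.80276951  0.84316392  0.3252634 ] [ 0.21016726  0.94258401 -0.06234636]
```

View pics/w5.png

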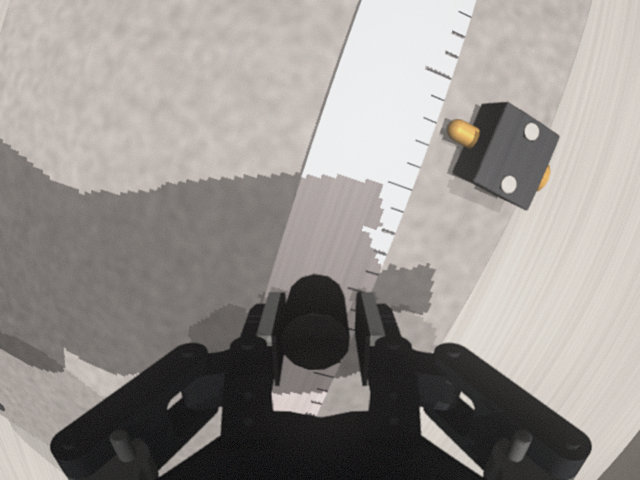

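View pics/t5.png

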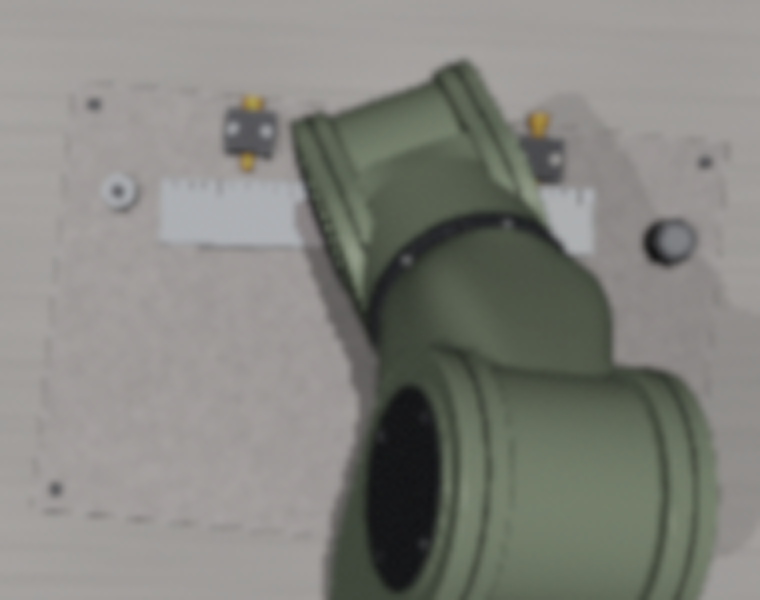

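>>> {"api": "play_rows", "payload": {
  "targets": [
    [0, 0.0005, 0.0002, 0, 0, 0],
    [0, 0.001, 0.0004, 0, 0, 0],
    [0, 0.0015, 0.0006, 0, 0, 0],
    [0, 0.002, 0.0008, 0, 0, 0]
  ]
}}

```text
clock: 8.1
tcp_pos: [0.5863, -0.0844, 0.0293]
eef_rot: [[-0.0, 0.951, 0.31], [0.0, 0.31, -0.951], [-1.0, 0.0, -0.0]]
contact_force: [-3.8, 1.4, 0.2]
gripper_width: 0.35
```

>>> {"api": "play_rows", "payload": {
  "targets": [
    [0, 0.0005, 0.0002, 0, 0, 0],
    [0, 0.001, 0.0004, 0, 0, 0]
  ]
}}

```text
clock: 8.3
tcp_pos: [0.5874, -0.0845, 0.0293]
eef_rot: [[0.0, 0.951, 0.31], [0.0, 0.31, -0.951], [-1.0, 0.0, -0.0]]
contact_force: [-3.9, 1.0, 0.8]
gripper_width: 0.35
```

>>> {"api": "play_rows", "payload": {
  "targets": [
    [0, 0.0005, 0.0002, 0, 0, 0],
    [0, 0.001, 0.0004, 0, 0, 0]
  ]
}}

```text
clock: 8.5
tcp_pos: [0.5881, -0.0846, 0.0293]
eef_rot: [[-0.001, 0.951, 0.31], [0.0, 0.31, -0.951], [-1.0, -0.001, -0.0]]
contact_force: [-8.0, 1.2, 3.9]
gripper_width: 0.351
```

>>> {"api": "play_rows", "payload": {
  "targets": [
    [0, 0.0003, 0.0001, 0, 0, 0],
    [0, 0.0003, 0.0001, 0, 0, 0]
  ]
}}

```text
clock: 8.7
tcp_pos: [0.5882, -0.0846, 0.0293]
eef_rot: [[-0.001, 0.951, 0.31], [-0.0, 0.31, -0.951], [-1.0, -0.001, -0.0]]
contact_force: [-8.6, 1.8, 3.2]
gripper_width: 0.352
```

>>> {"api": "play_rows", "payload": {
  "targets": [
    [0, 0.0004, 0.0001, 0, 0, 0],
    [0, 0.0004, 0.0001, 0, 0, 0],
    [0, 0.0004, 0.0001, 0, 0, 0]
  ]
}}

```text
clock: 9.0
tcp_pos: [0.5883, -0.0847, 0.0293]
eef_rot: [[-0.002, 0.951, 0.31], [-0.0, 0.31, -0.951], [-1.0, -0.002, -0.0]]
contact_force: [-10.3, 1.8, 4.1]
gripper_width: 0.352
```

```bash
python3 - <<'E'
from h import *
s=ctrl.sense();print(s['tcp_pos'],s['gripper_width'],s['contact_force'],s['wrist_torque'])
p=ctrl.snapshot("wrist");cv2.imwrite("pics/w6.png",p["img"])
p=ctrl.snapshot("top");i=p["img"];cv2.imwrite("pics/t6.png",cv2.resize(i[190:340,260:450],None,fx=4,fy=4,interpolation=2))
E
```

```text
[ 0.58829414 -0.0846651   0.02927082] 0.352329902351925 [-10.29979126   1.76120389   4.09172119] [ 0.24570558  2.25871409 -0.07451055]
```

View pics/w6.png

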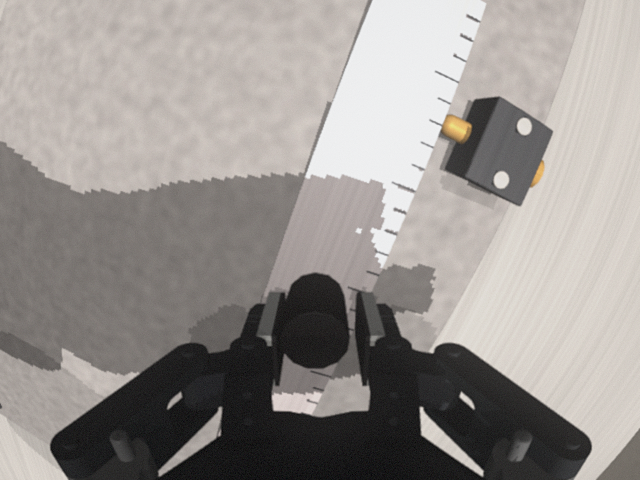

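View pics/t6.png

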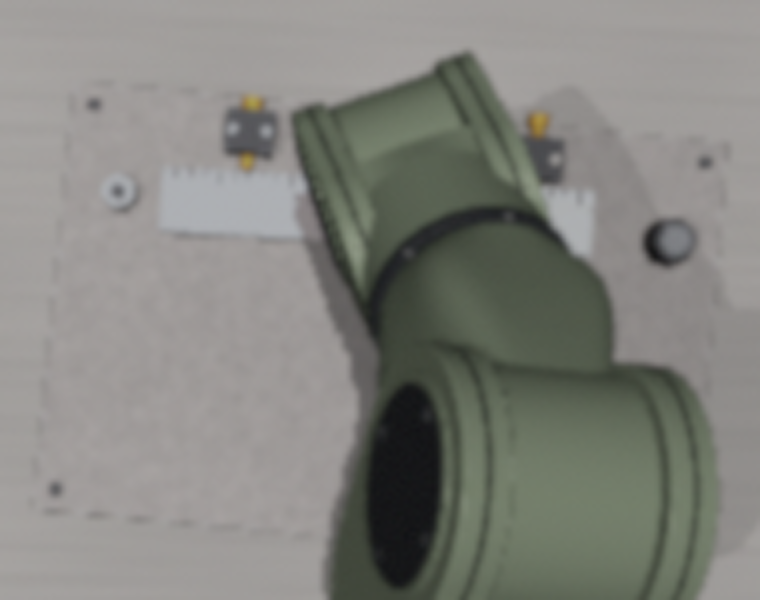

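>>> {"api": "play_rows", "payload": {
  "targets": [
    [0, 0.0002, -0.001, 0, 0, 0],
    [0, 0.0006, -0.002, 0, 0, 0],
    [0, 0.001, -0.003, 0, 0, 0]
  ]
}}

```text
clock: 9.4
tcp_pos: [0.5884, -0.0834, 0.0292]
eef_rot: [[-0.002, 0.951, 0.309], [-0.003, 0.309, -0.951], [-1.0, -0.003, 0.002]]
contact_force: [-9.0, -9.2, 3.2]
gripper_width: 0.352
```

>>> {"api": "play_rows", "payload": {
  "targets": [
    [0, 0.0004, -0.001, 0, 0, 0],
    [0, 0.0007, -0.002, 0, 0, 0],
    [0, 0.001, -0.003, 0, 0, 0]
  ]
}}

```text
clock: 9.7
tcp_pos: [0.5884, -0.0802, 0.0292]
eef_rot: [[-0.002, 0.951, 0.309], [-0.003, 0.309, -0.951], [-1.0, -0.003, 0.002]]
contact_force: [-8.2, -9.2, 2.5]
gripper_width: 0.35
```

```bash
python3 - <<'E'
from h import *
s=ctrl.sense();print(s['tcp_pos'],s['gripper_width'],s['contact_force'],s['wrist_torque'])
p=ctrl.snapshot("wrist");cv2.imwrite("pics/w7.png",p["img"])
p=ctrl.snapshot("top");i=p["img"];cv2.imwrite("pics/t7.png",cv2.resize(i[190:340,260:450],None,fx=4,fy=4,interpolation=2))
E
```

```text
[ 0.58841352 -0.08020806  0.02923282] 0.34959894783109907 [-8.18790782 -9.18869434  2.46339763] [-1.77531599  1.71791775  0.11493803]
```

View pics/w7.png

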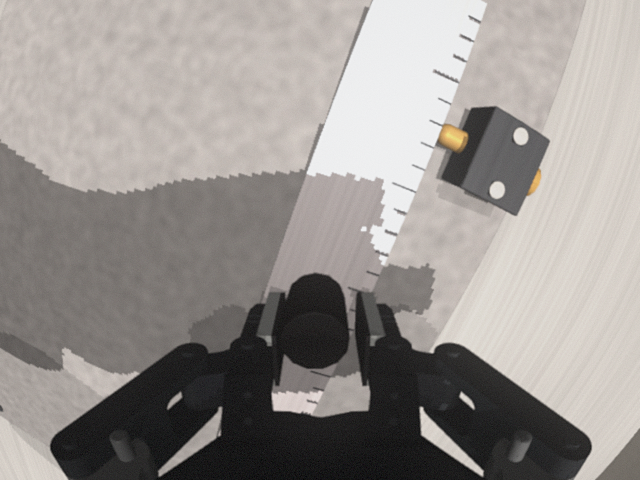

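View pics/t7.png

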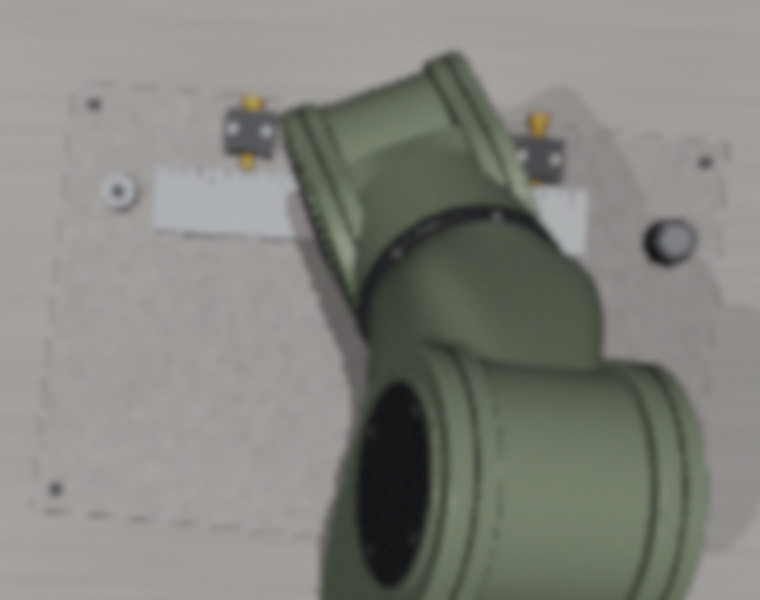

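>>> {"api": "play_rows", "payload": {
  "targets": [
    [0, 0.0004, -0.001, 0, 0, 0],
    [0, 0.0007, -0.002, 0, 0, 0],
    [0, 0.001, -0.003, 0, 0, 0]
  ]
}}

```text
clock: 10.1
tcp_pos: [0.5885, -0.077, 0.0292]
eef_rot: [[-0.002, 0.951, 0.309], [-0.003, 0.309, -0.951], [-1.0, -0.002, 0.002]]
contact_force: [-7.4, -7.6, 1.8]
gripper_width: 0.349
```

>>> {"api": "play_rows", "payload": {
  "targets": [
    [0, 0.0004, -0.001, 0, 0, 0],
    [0, 0.0007, -0.002, 0, 0, 0],
    [0, 0.001, -0.003, 0, 0, 0]
  ]
}}

```text
clock: 10.4
tcp_pos: [0.5887, -0.0737, 0.0292]
eef_rot: [[-0.001, 0.951, 0.309], [-0.002, 0.309, -0.951], [-1.0, -0.002, 0.002]]
contact_force: [-7.2, -6.9, 1.6]
gripper_width: 0.35
```

```bash
python3 - <<'E'
from h import *
s=ctrl.sense();print(s['tcp_pos'],s['gripper_width'],s['contact_force'],s['wrist_torque'])
p=ctrl.snapshot("top");i=p["img"];cv2.imwrite("pics/t8.png",cv2.resize(i[200:270,270:370],None,fx=7,fy=7,interpolation=2))
E
```

```text
[ 0.58867046 -0.0736588   0.02924751] 0.34982868047408094 [-7.20147123 -6.93209368  1.59064611] [-1.58779406  1.48329024  0.13370446]
```

View pics/t8.png

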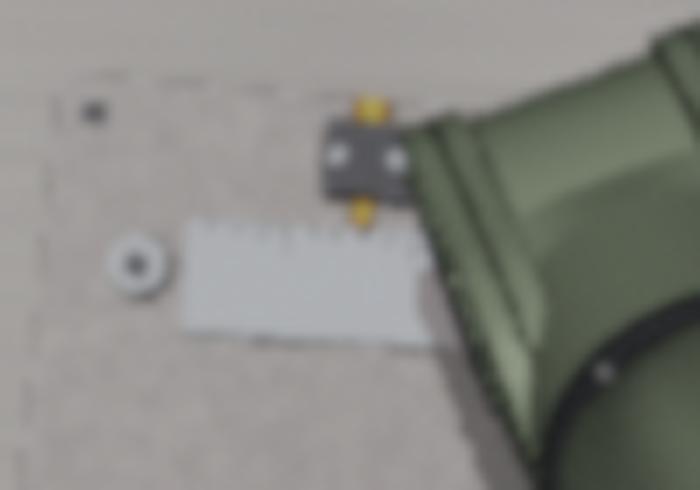

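>>> {"api": "play_rows", "payload": {
  "targets": [
    [0, 0.0003, -0.0004, 0, 0, 0],
    [0, 0.0005, -0.0009, 0, 0, 0],
    [0, 0.0007, -0.0014, 0, 0, 0],
    [0, 0.0009, -0.0019, 0, 0, 0]
  ]
}}

```text
clock: 10.85
tcp_pos: [0.5887, -0.0717, 0.0292]
eef_rot: [[-0.002, 0.951, 0.309], [-0.003, 0.309, -0.951], [-1.0, -0.003, 0.002]]
contact_force: [-8.7, -8.5, 2.9]
gripper_width: 0.35
```

>>> {"api": "play_rows", "payload": {
  "targets": [
    [0, 0.0002, -0.0005, 0, 0, 0],
    [0, 0.0004, -0.001, 0, 0, 0]
  ]
}}

```text
clock: 11.05
tcp_pos: [0.5888, -0.0707, 0.0292]
eef_rot: [[-0.002, 0.951, 0.309], [-0.003, 0.309, -0.951], [-1.0, -0.003, 0.002]]
contact_force: [-8.4, -8.7, 3.6]
gripper_width: 0.352
```

>>> {"api": "play_rows", "payload": {
  "targets": [
    [0, 0.0002, -0.0005, 0, 0, 0],
    [0, 0.0004, -0.001, 0, 0, 0]
  ]
}}

```text
clock: 11.25
tcp_pos: [0.5889, -0.0697, 0.0292]
eef_rot: [[-0.002, 0.951, 0.309], [-0.003, 0.309, -0.951], [-1.0, -0.003, 0.002]]
contact_force: [-8.9, -9.7, 2.8]
gripper_width: 0.35
```

>>> {"api": "play_rows", "payload": {
  "targets": [
    [0, 0.0002, -0.0005, 0, 0, 0],
    [0, 0.0003, -0.001, 0, 0, 0]
  ]
}}

```text
clock: 11.45
tcp_pos: [0.5889, -0.0686, 0.0292]
eef_rot: [[-0.002, 0.951, 0.309], [-0.003, 0.309, -0.951], [-1.0, -0.003, 0.002]]
contact_force: [-8.5, -8.4, 2.4]
gripper_width: 0.352
```

>>> {"api": "play_rows", "payload": {
  "targets": [
    [0, 0.0002, -0.0005, 0, 0, 0],
    [0, 0.0003, -0.001, 0, 0, 0]
  ]
}}

```text
clock: 11.65
tcp_pos: [0.5889, -0.0675, 0.0292]
eef_rot: [[-0.002, 0.951, 0.309], [-0.003, 0.309, -0.951], [-1.0, -0.002, 0.002]]
contact_force: [-7.7, -7.9, 2.6]
gripper_width: 0.348
```

```bash
python3 - <<'E'
from h import *
p=ctrl.snapshot("wrist");cv2.imwrite("pics/w9.png",p["img"])
p=ctrl.snapshot("top");i=p["img"];cv2.imwrite("pics/t9.png",cv2.resize(i[200:270,270:370],None,fx=7,fy=7,interpolation=2))
E
```

```text
(no output)
```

View pics/t9.png

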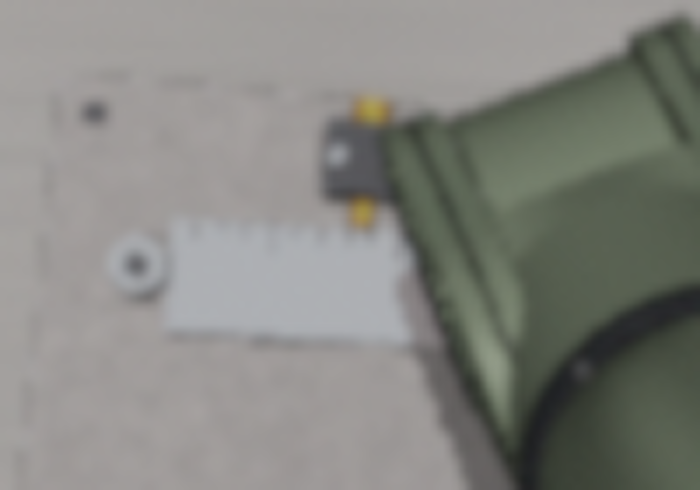

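View pics/w9.png

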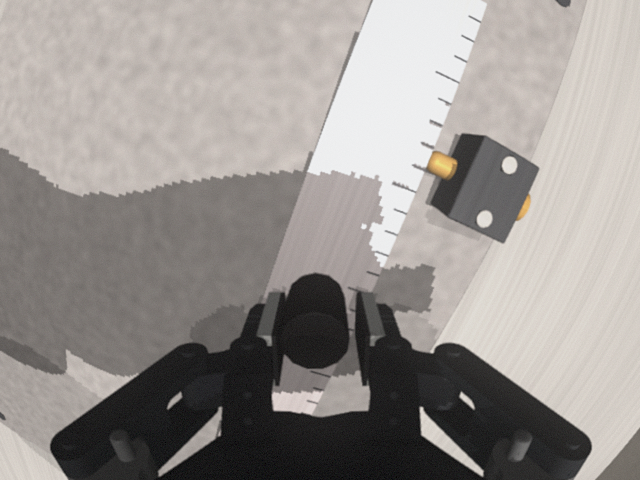

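Nearly at the stop: the end shows at column 168 and the stop edge at about 166. The knob hasn't slipped in the fingers. I'll continue in half-millimetre steps.

>>> {"api": "play_rows", "payload": {
  "targets": [
    [0, 0.0002, -0.0005, 0, 0, 0]
  ]
}}

```text
clock: 11.85
tcp_pos: [0.5889, -0.0669, 0.0292]
eef_rot: [[-0.002, 0.951, 0.309], [-0.003, 0.309, -0.951], [-1.0, -0.002, 0.002]]
contact_force: [-7.6, -9.6, 2.6]
gripper_width: 0.35
```

>>> {"api": "play_rows", "payload": {
  "targets": [
    [0, 0.0002, -0.0005, 0, 0, 0]
  ]
}}

```text
clock: 11.95
tcp_pos: [0.5889, -0.0667, 0.0292]
eef_rot: [[-0.002, 0.951, 0.309], [-0.003, 0.309, -0.951], [-1.0, -0.003, 0.002]]
contact_force: [-9.3, -8.8, 2.3]
gripper_width: 0.351
```

>>> {"api": "play_rows", "payload": {
  "targets": [
    [0, 0.0002, -0.0005, 0, 0, 0]
  ]
}}

```text
clock: 12.05
tcp_pos: [0.5888, -0.0663, 0.0292]
eef_rot: [[-0.002, 0.951, 0.309], [-0.003, 0.309, -0.951], [-1.0, -0.003, 0.002]]
contact_force: [-9.1, -11.5, 2.0]
gripper_width: 0.352
```

>>> {"api": "play_rows", "payload": {
  "targets": [
    [0, 0.0002, -0.0004, 0, 0, 0],
    [0, 0.0002, -0.0004, 0, 0, 0]
  ]
}}

```text
clock: 12.25
tcp_pos: [0.5887, -0.0659, 0.0291]
eef_rot: [[-0.003, 0.951, 0.309], [-0.003, 0.309, -0.951], [-1.0, -0.003, 0.002]]
contact_force: [-10.1, -10.1, 3.2]
gripper_width: 0.351
```

>>> {"api": "play_rows", "payload": {
  "targets": [
    [0, 0.0001, -0.0004, 0, 0, 0],
    [0, 0.0001, -0.0004, 0, 0, 0]
  ]
}}

```text
clock: 12.45
tcp_pos: [0.5886, -0.0656, 0.0291]
eef_rot: [[-0.003, 0.951, 0.309], [-0.003, 0.309, -0.951], [-1.0, -0.004, 0.002]]
contact_force: [-10.0, -10.8, 2.8]
gripper_width: 0.35
```

```bash
python3 - <<'E'
from h import *
s=ctrl.sense();print(s['contact_force'],s['wrist_torque'])
p=ctrl.snapshot("wrist");w=p["img"];cv2.imwrite("pics/w10.png",w)
a=cv2.imread("pics/w9.png");cv2.imwrite("pics/w10c.png",np.hstack([cv2.resize(x[90:390,240:480],None,fx=1.6,fy=1.6) for x in(a,w)]))
p=ctrl.snapshot("top");i=p["img"];cv2.imwrite("pics/t10.png",cv2.resize(i[200:270,270:370],None,fx=7,fy=7,interpolation=2))
E
```

```text
[ -9.99241616 -10.84289276   2.78411479] [-2.23689091  2.15750203  0.06907864]
```

View pics/w10c.png

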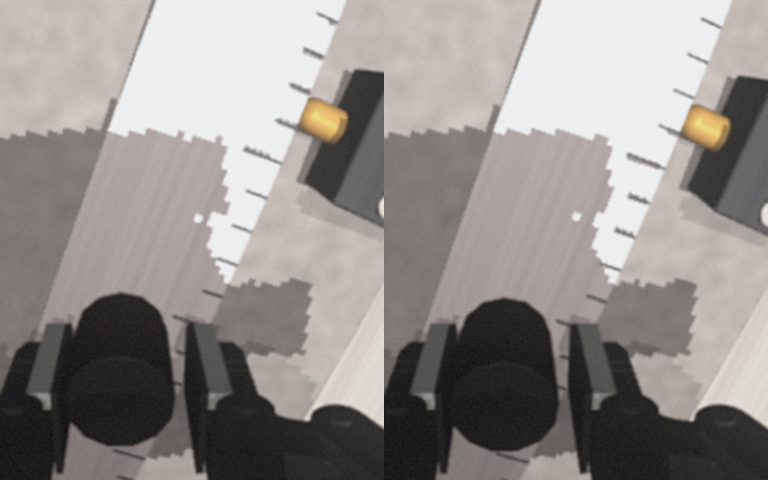

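View pics/t10.png

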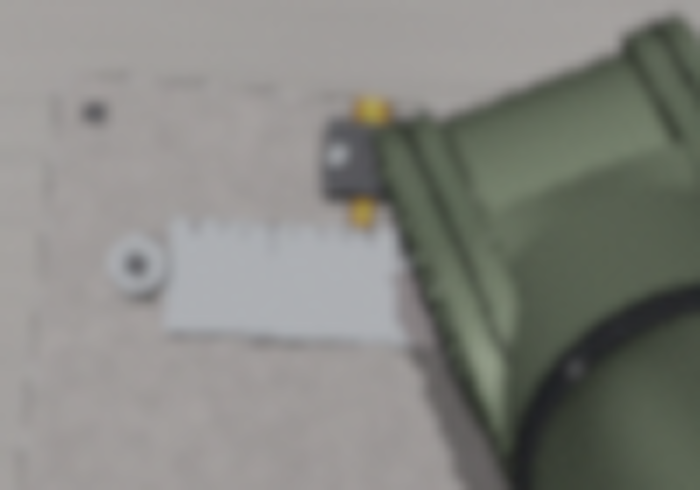

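>>> {"api": "play_rows", "payload": {
  "targets": [
    [0, -0.001, 0, 0, 0, 0],
    [0, -0.002, 0, 0, 0, 0],
    [0, -0.003, 0, 0, 0, 0],
    [0, -0.003, 0, 0, 0, 0]
  ]
}}

```text
clock: 12.95
tcp_pos: [0.5873, -0.0639, 0.0295]
eef_rot: [[0.001, 0.951, 0.31], [0.0, 0.31, -0.951], [-1.0, 0.001, 0.0]]
contact_force: [-0.1, 0.5, -0.1]
gripper_width: 0.349
```

```bash
python3 - <<'E'
from h import *
s=ctrl.sense()
p=ctrl.snapshot("wrist");w=p["img"];cv2.imwrite("pics/w11.png",w)
import pickle;pickle.dump((s,p),open("w11.pkl","wb"))
cv2.imwrite("pics/w11c.png",cv2.resize(w[230:400,220:420],None,fx=4,fy=3.5))
a=cv2.imread("pics/w10.png");print(cv2.phaseCorrelate(np.float32(a[0:230,200:600,0]),np.float32(w[0:230,200:600,0])))
for l in["straightedge","lay_a","stop"]:
    print(l,[(round(d["p"],2),np.round(d["position"],4).tolist()) for d in ctrl.place_of(p,l)][:3])
E
```

```text
((0.3979205060743709, 4.548069241952817), 0.6728827664057414)
straightedge [(0.93, [0.5862, -0.0617, 0.0115])]
lay_a [(0.65, [0.6407, 0.0045, 0.0069])]
stop []
```

View pics/w11c.png

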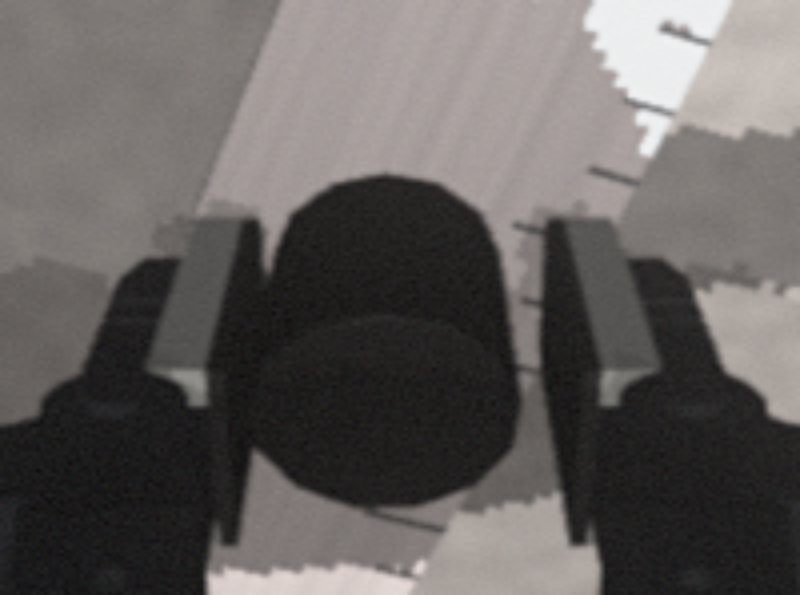

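```bash
python3 - <<'E'
from h import *
import pickle
s,p=pickle.load(open("w11.pkl","rb"))
k=unproj(s,p,(316.2,348.6),.058);E=np.array(s["eef_rot"])
print(k, E.T@(k-s["tcp_pos"]))
k=unproj(s,p,(316.2,343),.058);print(E.T@(k-s["tcp_pos"]))
E
```

```text
[ 0.58507342 -0.06620398  0.058     ] [-0.02849515 -0.00284149  0.00151176]
[-0.02849517 -0.00282853 -0.00100119]
```

>>> {"api": "play_rows", "payload": {
  "targets": [
    [0, -0.0022, 0.0005, 0, 0, 0],
    [0, -0.0022, 0.0005, -7, 0, 0],
    [0, -0.0022, 0.0005, -14, 0, 0],
    [0, -0.0022, 0.0005, -21, 0, 0],
    [0, -0.0022, 0.0005, -28, 0, 0]
  ]
}}

```text
clock: 13.65
tcp_pos: [0.5849, -0.0653, 0.0293]
eef_rot: [[0.0, 0.69, 0.724], [0.0, 0.724, -0.69], [-1.0, 0.0, 0.0]]
contact_force: [-0.5, -0.7, -1.2]
gripper_width: 0.351
```

>>> {"api": "play_rows", "payload": {
  "targets": [
    [0, 0, 0, -7, 0, 0],
    [0, 0, 0, -7, 0, 0]
  ]
}}

```text
clock: 13.85
tcp_pos: [0.5848, -0.0654, 0.0292]
eef_rot: [[-0.0, 0.599, 0.801], [0.0, 0.801, -0.599], [-1.0, 0.0, -0.0]]
contact_force: [0.6, -1.0, 1.0]
gripper_width: 0.353
```

```bash
python3 - <<'E'
from h import *
s=ctrl.sense();print(s["contact_force"])
p=ctrl.snapshot("wrist");w=p["img"];cv2.imwrite("pics/w12.png",w)
E
```

```text
[ 0.58596017 -0.9727489   0.96305553]
```

View pics/w12.png

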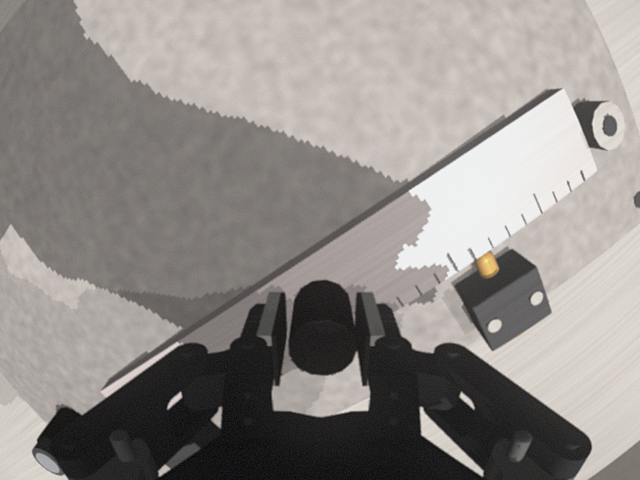

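>>> {"api": "play_rows", "payload": {
  "targets": [
    [0, 0.0006, 0, 0, 0, 0],
    [0, 0.0012, 0, 0, 0, 0],
    [0, 0.0018, 0, 0, 0, 0],
    [0, 0.0024, 0, 0, 0, 0]
  ]
}}

```text
clock: 14.3
tcp_pos: [0.5864, -0.0632, 0.0293]
eef_rot: [[-0.0, 0.601, 0.799], [0.0, 0.799, -0.601], [-1.0, -0.0, -0.0]]
contact_force: [-1.5, -1.7, 1.1]
gripper_width: 0.351
```

>>> {"api": "play_rows", "payload": {
  "targets": [
    [0, 0.0005, 0, 0, 0, 0],
    [0, 0.001, 0, 0, 0, 0]
  ]
}}

```text
clock: 14.5
tcp_pos: [0.5864, -0.0631, 0.0293]
eef_rot: [[-0.001, 0.601, 0.799], [-0.001, 0.799, -0.601], [-1.0, -0.002, -0.0]]
contact_force: [-5.0, -5.9, 4.1]
gripper_width: 0.348
```

>>> {"api": "play_rows", "payload": {
  "targets": [
    [0, 0.0005, 0, 0, 0, 0],
    [0, 0.0008, 0, 0, 0, 0]
  ]
}}

```text
clock: 14.7
tcp_pos: [0.5865, -0.0631, 0.0292]
eef_rot: [[-0.002, 0.602, 0.799], [-0.002, 0.799, -0.602], [-1.0, -0.003, -0.001]]
contact_force: [-8.7, -7.5, 7.5]
gripper_width: 0.351
```

>>> {"api": "play_rows", "payload": {
  "targets": [
    [0, 0.0003, 0, 0, 0, 0],
    [0, 0.0006, 0, 0, 0, 0],
    [0, 0.0006, 0, 0, 0, 0]
  ]
}}

```text
clock: 15.0
tcp_pos: [0.5866, -0.063, 0.0292]
eef_rot: [[-0.003, 0.602, 0.799], [-0.003, 0.799, -0.602], [-1.0, -0.004, -0.001]]
contact_force: [-8.5, -9.0, 8.0]
gripper_width: 0.351
```

>>> {"api": "play_rows", "payload": {
  "targets": [
    [-0.0004, 0.0002, 0, 0, 0, 0],
    [-0.0008, 0.0004, 0, 0, 0, 0]
  ]
}}

```text
clock: 15.2
tcp_pos: [0.5868, -0.063, 0.0296]
eef_rot: [[-0.003, 0.602, 0.799], [-0.003, 0.799, -0.602], [-1.0, -0.004, -0.001]]
contact_force: [-6.4, -10.4, -4.5]
gripper_width: 0.351
```

>>> {"api": "play_rows", "payload": {
  "targets": [
    [-0.0003, 0.0004, -0.0002, 0, 0, 0],
    [-0.0003, 0.0004, -0.0004, 0, 0, 0]
  ]
}}

```text
clock: 15.4
tcp_pos: [0.5868, -0.0629, 0.0298]
eef_rot: [[-0.003, 0.602, 0.798], [-0.003, 0.798, -0.602], [-1.0, -0.005, -0.0]]
contact_force: [-4.3, -12.7, -3.2]
gripper_width: 0.355
```

>>> {"api": "play_rows", "payload": {
  "targets": [
    [0.0003, 0.0003, 0.0004, 0, 0, 0],
    [0.0003, 0.0004, 0.0006, 0, 0, 0]
  ]
}}

```text
clock: 15.6
tcp_pos: [0.5869, -0.063, 0.0295]
eef_rot: [[-0.004, 0.602, 0.798], [-0.004, 0.798, -0.602], [-1.0, -0.006, -0.001]]
contact_force: [-10.6, -11.6, 2.2]
gripper_width: 0.355
```

>>> {"api": "play_rows", "payload": {
  "targets": [
    [0, 0.0002, 0.0001, 0, 0, 0],
    [0, 0.0002, 0.0001, 0, 0, 0]
  ]
}}

```text
clock: 15.8
tcp_pos: [0.5869, -0.0629, 0.0295]
eef_rot: [[-0.005, 0.602, 0.798], [-0.004, 0.798, -0.602], [-1.0, -0.006, -0.001]]
contact_force: [-12.2, -11.4, 4.1]
gripper_width: 0.351
```

>>> {"api": "play_rows", "payload": {
  "targets": [
    [-0.0001, 0.0003, -0.0002, 0, 0, 0],
    [-0.0001, 0.0005, -0.0004, 0, 0, 0],
    [-0.0001, 0.0005, -0.0004, 0, 0, 0]
  ]
}}

```text
clock: 16.1
tcp_pos: [0.5869, -0.0629, 0.0296]
eef_rot: [[-0.005, 0.602, 0.798], [-0.005, 0.798, -0.602], [-1.0, -0.007, -0.001]]
contact_force: [-11.1, -15.5, 0.8]
gripper_width: 0.353
```

>>> {"api": "play_rows", "payload": {
  "targets": [
    [0, 0.0002, -0.0001, 0, 0, 0],
    [0, 0.0002, -0.0001, 0, 0, 0],
    [0, 0.0002, -0.0001, 0, 0, 0]
  ]
}}

```text
clock: 16.4
tcp_pos: [0.5869, -0.0629, 0.0296]
eef_rot: [[-0.005, 0.602, 0.798], [-0.005, 0.798, -0.602], [-1.0, -0.007, -0.001]]
contact_force: [-10.6, -16.8, 2.1]
gripper_width: 0.349
```

>>> {"api": "play_rows", "payload": {
  "targets": [
    [0, 0.0003, 0.0003, 0, 0, 0],
    [0, 0.0003, 0.0003, 0, 0, 0],
    [0, 0.0003, 0.0003, 0, 0, 0],
    [0, 0.0003, 0.0003, 0, 0, 0]
  ]
}}

```text
clock: 16.8
tcp_pos: [0.587, -0.0629, 0.0296]
eef_rot: [[-0.006, 0.602, 0.798], [-0.005, 0.798, -0.603], [-1.0, -0.007, -0.001]]
contact_force: [-14.1, -15.3, 2.6]
gripper_width: 0.352
```

```bash
python3 - <<'E'
from h import *
s=ctrl.sense();print(s["contact_force"],s["clock"])
p=ctrl.snapshot("wrist");w=p["img"];cv2.imwrite("pics/w13.png",w)
p=ctrl.snapshot("top");i=p["img"];cv2.imwrite("pics/t13.png",cv2.resize(i[190:340,260:450],None,fx=4,fy=4,interpolation=2))
E
```

```text
[-14.0911339  -15.30628945   2.6174197 ] 16.8
```

View pics/w13.png

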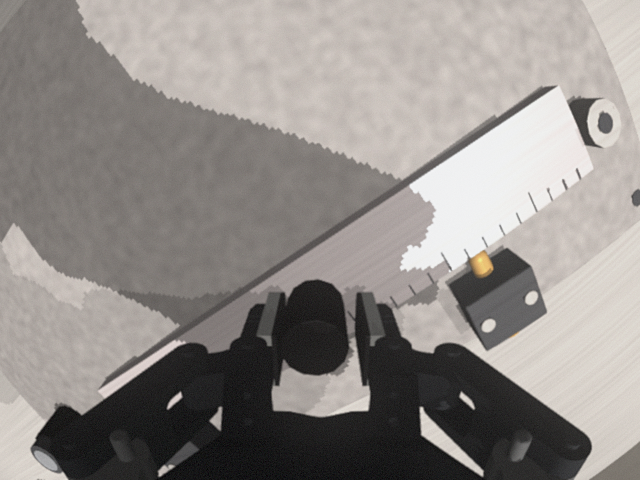

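View pics/t13.png

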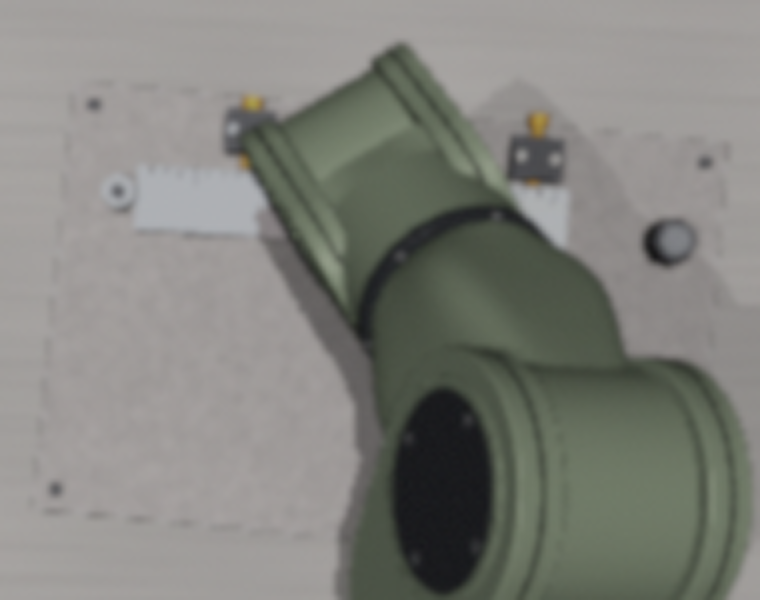

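>>> {"api": "play_rows", "payload": {
  "targets": [
    [0, -0.001, 0, 0, 0, 0],
    [0, -0.002, 0, 0, 0, 0],
    [0, -0.003, 0, 0, 0, 0],
    [0, -0.0035, 0, 0, 0, 0]
  ]
}}

```text
clock: 17.3
tcp_pos: [0.5866, -0.0631, 0.0298]
eef_rot: [[-0.002, 0.601, 0.799], [-0.001, 0.799, -0.601], [-1.0, -0.002, -0.001]]
contact_force: [-2.5, -3.0, -2.9]
gripper_width: 0.354
```

>>> {"api": "play_rows", "payload": {
  "targets": [
    [0, -0.0006, 0, 0, 0, 0],
    [0, -0.0012, 0, 0, 0, 0],
    [0, -0.0018, 0, 0, 0, 0],
    [0, -0.0022, 0, 0, 0, 0],
    [0, -0.0022, 0, 0, 0, 0]
  ]
}}

```text
clock: 17.8
tcp_pos: [0.5862, -0.0638, 0.0304]
eef_rot: [[0.001, 0.601, 0.8], [0.0, 0.8, -0.601], [-1.0, 0.001, 0.0]]
contact_force: [-0.1, 0.3, -0.1]
gripper_width: 0.35
```

>>> {"api": "play_rows", "payload": {
  "targets": [
    [0, 0, 0, 0, 0, 0],
    [0, 0, 0, 0, 0, 0],
    [0, 0, 0, 0, 0, 0],
    [0, 0, 0, 0, 0, 0]
  ],
  "fingers": 0.045
}}

```text
clock: 18.2
tcp_pos: [0.586, -0.064, 0.0302]
eef_rot: [[0.0, 0.601, 0.799], [0.0, 0.799, -0.601], [-1.0, 0.0, -0.0]]
contact_force: [-0.5, 0.1, -0.5]
gripper_width: 0.527
```

```bash
python3 - <<'E'
from h import *
s=ctrl.sense();print(s["contact_force"],s["clock"])
p=ctrl.snapshot("wrist");w=p["img"];cv2.imwrite("pics/w14.png",w)
E
```

```text
[-0.53145216  0.05167497 -0.47242434] 18.2
```

View pics/w14.png

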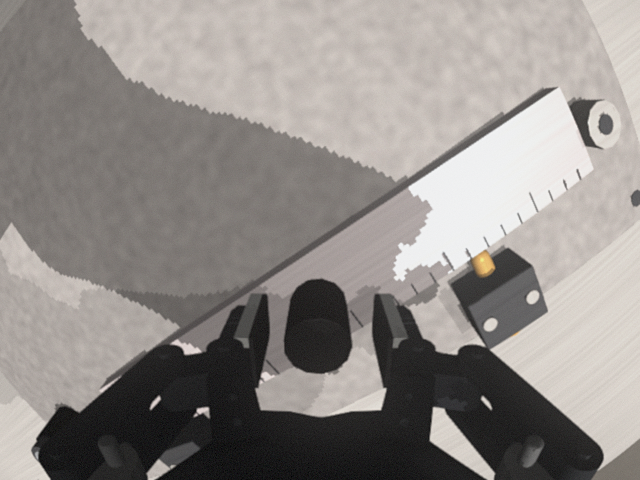

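Released, with a clear gap on both sides of the knob (285 to 350, pads at 268 and 375). The straightedge still rests against the left tip and the stop. Next I'll lift.

>>> {"api": "play_rows", "payload": {
  "targets": [
    [-0.015, 0, 0, 0, 0, 0],
    [-0.04, 0, 0, 0, 0, 0],
    [-0.08, 0, 0, 0, 0, 0],
    [-0.12, 0, 0, 0, 0, 0],
    [-0.16, 0, 0, 0, 0, 0]
  ]
}}

```text
clock: 18.75
tcp_pos: [0.5856, -0.0638, 0.193]
eef_rot: [[0.0, 0.6, 0.8], [0.001, 0.8, -0.6], [-1.0, 0.001, 0.0]]
contact_force: [-0.0, -1.5, 0.3]
gripper_width: 0.529
```

```bash
python3 -c "
from h import *
print(delta([0.44,-0.05,0.32]))"
```

```text
(array([-0.127 , -0.0762, -0.1247]), array([0., 0., 0.]))
```

>>> {"api": "play_rows", "payload": {
  "targets": [
    [-0.025, -0.015, -0.025, 0, 0, 0],
    [-0.05, -0.03, -0.05, 0, 0, 0],
    [-0.075, -0.045, -0.075, 0, 0, 0],
    [-0.1, -0.06, -0.1, 0, 0, 0],
    [-0.127, -0.076, -0.125, 0, 0, 0]
  ]
}}

```text
clock: 19.25
tcp_pos: [0.4387, -0.0493, 0.3188]
eef_rot: [[0.0, 0.6, 0.8], [-0.0, 0.8, -0.6], [-1.0, -0.0, 0.0]]
contact_force: [1.0, -0.9, 1.6]
gripper_width: 0.526
```

```bash
python3 - <<'E'
from h import *
ctrl.snapshot("wrist");ctrl.snapshot("wrist")
s=ctrl.sense();p=ctrl.snapshot("wrist");w=p["img"];cv2.imwrite("pics/w15.png",w)
import pickle;pickle.dump((s,p),open("w15.pkl","wb"))
for l in["straightedge","lay_a","stop","loupe"]:
    print(l,[(round(d["p"],2),np.round(d["position"],4).tolist()) for d in ctrl.place_of(p,l)][:3])
p=ctrl.snapshot("top");i=p["img"];cv2.imwrite("pics/t15.png",cv2.resize(i[190:340,260:450],None,fx=4,fy=4,interpolation=2))
p=ctrl.snapshot("scene");i=p["img"];cv2.imwrite("pics/s15.png",cv2.resize(i[170:310,170:390],None,fx=3.5,fy=3.5,interpolation=2))
E
```

```text
straightedge [(0.8, [0.5848, -0.0655, 0.0084])]
lay_a [(0.78, [0.6377, 0.0031, 0.006]), (0.77, [0.6235, -0.1915, 0.0085]), (0.66, [0.5976, 0.0966, 0.0086])]
stop [(0.7, [0.5974, 0.0935, 0.0102]), (0.27, [0.4397, -0.4876, -0.0018])]
loupe []
```

View pics/w15.png

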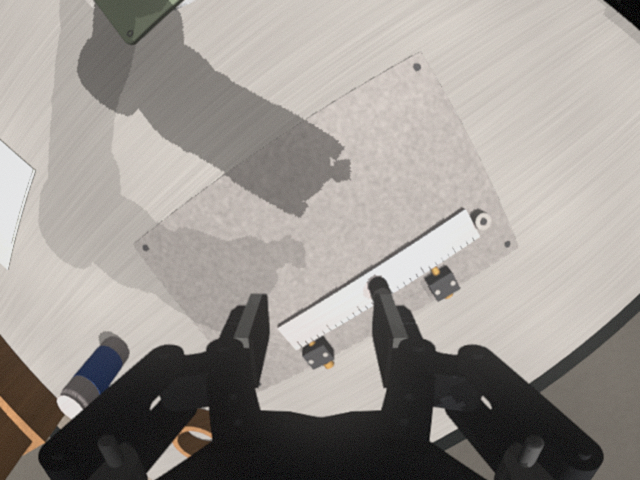

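View pics/t15.png

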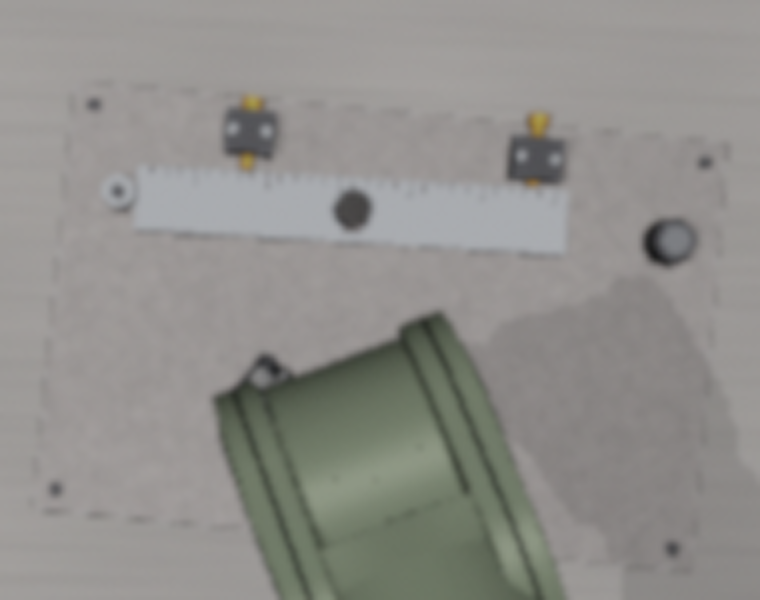

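View pics/s15.png

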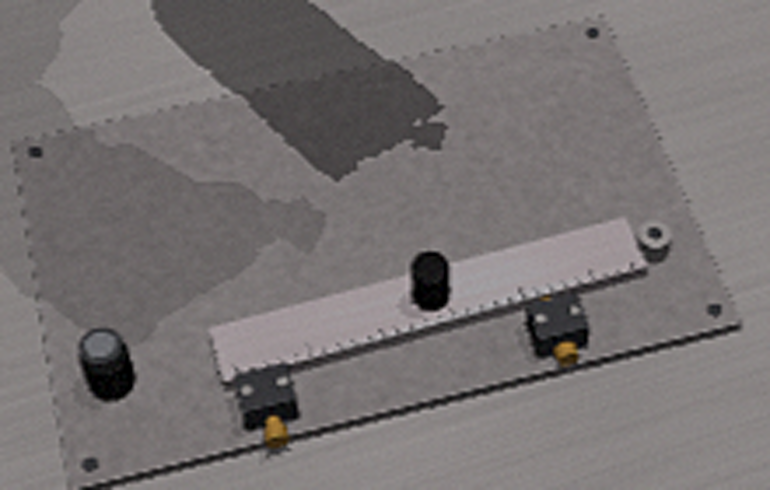

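```bash
python3 -c "
from h import *
print(ctrl.sense()['contact_force'],ctrl.sense()['dq']);print(ctrl.sign_off())"
```

```text
[0.05607919 0.78300017 0.43221322] [ 0.00052896 -0.0027682   0.00046295  0.00234777 -0.00043088 -0.00069912
  0.00062962]
the job is handed in; nothing more can be done
None
```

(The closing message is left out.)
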